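# Size a sleeve on the step pin and hold the rack stop at its mark

### The arm

A 6-joint arm with a two-finger parallel gripper is mounted at the origin on the work surface. World frame = base frame: x ahead of the robot, y to its left, z up, the work surface at z = 0. Lengths are in m, angles in rad, forces in N, time in s.
With the tool pointing down it reaches from about 0.4 to 0.825 m from the base axis. Payload 7 kg.
Tool frame: the origin (TCP) lies between the finger pads; the fingertips stand 11 mm ahead of it and the grasp point (between the pads) lies 8 mm behind it (arm.tips_ahead is the distance from the TCP to the fingertips, in m); z points along the fingers, x is the direction in which the jaws open and shut, and the axes are right-handed (so a half turn about z gives the same grasp; the last joint's range is limited). The gripper opens to 88 mm and grips with 3 to 60 N. Pads are 19 mm wide; open, the fingers measure 130 mm over their backs; the gripper's body (78 mm by 193 mm) begins 47 mm behind the grasp point.
Start: joints at [1.463, 0.359, 0.012, 0, -1.224, -0.288], TCP at [0.26, 0.623, 0.209] pointing down, gripper open.
Joint ranges: [-3.07, 3.07], [-1.43, 2.12], [-1.02, 1.25], [-3.03, 1.67], [-3.05, -0], [-3.03, 3.03]. Speed limits (rad/s): [2.39, 2.39, 3.01, 3.14, 3.14, 3.14].

### API

Orientations are given as [roll, pitch, yaw] about the fixed x, y, z axes, in that order (R = Rz(yaw) Ry(pitch) Rx(roll)).
In Python, from station import arm, optics, finder gives the robot as it stands. The module is installed in compiled form; this text tells all that it offers.
- The arm moves only by the tool apply_moves, never from a script. Its argument "increments" is one flat list of numbers, 6 for each row, row after row: the shift along the world's x, y, z in m, then the turn, a rotation vector about the world's x, y, z in rad. In form: [tx, ty, tz, rx, ry, rz, tx, ty, tz, rx, ry, rz, ...]. A call has 1 to 20 rows; each row shifts and turns the pose as measured when the row begins; what a row does not reach is not made up. A row lasts 1/12 s, in which the tool goes at most 41.7 mm and 7.16 degrees, less where a joint would pass 70% of its speed; a pose out of reach is approached as far as the arm can. A call with a gripper value outside its range is refused whole. "hand" is the closure, from 0 (fully open) to 1 (shut), set as the call begins (left out, the last holds). The fingers move at their own pace and stop on an object; "force" is the grip in N (left out, the last holds). Time passes only in rows, so rows that do not move let the fingers close. It gives the time, the measured TCP pose, the force and the opening at its end, in the units of the state.
- arm.get_state(): the state, without advancing time (a new reading comes with each control period).
- optics.grab_frame(name): name is "scene" or "top" or "wrist"; returns the picture (400x640x3 uint8, red, green, blue); there is no depth.
- optics.camera_model(name): a dict with "fx", "fy", "cx", "cy" (pixels), "world_to_cam" (4x4, takes a point from world to camera coordinates); the wrist camera has in their place "T_tool_cam" (4x4, takes a point from camera to tool coordinates, whose origin is the TCP and whose axes are the tool frame's). Camera axes: x right, y up, looking along -z (the intrinsics and any distortion apply to the point x, -y, -z); pixel columns grow to the right and rows downward; lengths in m; the calibration is good to about 2 mm. A picture is of the moment at which its call begins: read the wrist's pose just before it. camera_model takes no time and is no camera call.
- arm.job_done(): hands the job in, once; it reports no verdict.
Trained networks look in the newest picture that a camera, given by its name, has taken for a name from the list of things; names that differ only in an ending like _2 or _b are one class to them, and where a whole thing is asked for, a point or a joint stands for the part that bears it (a point fixed in the world has none). Each returns a list of dicts, best first, with "conf" (0 to 1); they miss things now and then, are a little off and sometimes report something else, mostly with a low value. They report only what shows in the picture. A call takes as long as a camera call. They do not tell look-alikes from the thing itself.
- finder.find_in(camera, name): "box" ([left, top, right, bottom] in pixels, round what is visible of it).
- finder.landmark_of(camera, name): "point" ([column, row] in pixels: a listed point, or the origin of a listed thing).
The state is a dict: "t": time; "q": joint angles; "qd": joint speeds; "joint_efforts": joint torques, N m; "eef_pos": TCP position; "ee_rot": TCP orientation; "force": force on the tool from outside, world axes, zero at the start; "moment": the same for the moment, N m; "width": finger opening in m.
Only numpy, scipy, OpenCV 4.12 (cv2) and the standard library are available. Lean on these libraries where they do the work, as an engineer would, in place of code of your own. Each camera call takes 0.05 s, during which the arm holds its last target. There are 200 camera calls.

### The job

Slide the white sleeve that stands on the blue pad down over the stepped gauge pin as far as it goes and let go of it there: a wide-bored sleeve drops to the base, a narrow one stops on the step. Then squeeze the red lock button on the blue head of the rack-stop gauge, pull the arm out until its pointer stands over the clip for that sleeve (green clip for wide, yellow clip for narrow), and finish while still holding it there with the button squeezed; the arm is sprung and goes back if let go. Leave the sleeve on the grey pad and the other things alone.

Things in the scene. Friction and masses are not known exactly. Their poses are not given: they have to be found in the camera images.
- sleeve_a: Loose white plastic adapter sleeve (tube open at both ends), 40 mm outside diameter, 45 mm tall, 35 to 70 g, standing upright; origin at the centre of its underside, z up its axis. Of the two sleeves one has a 30 mm bore and one a 20 mm bore; which is which is not told, and which one stands on the blue pad changes
- sleeve_b: Loose white plastic adapter sleeve (tube open at both ends), 40 mm outside diameter, 45 mm tall, 35 to 70 g, standing upright; origin at the centre of its underside, z up its axis. Of the two sleeves one has a 30 mm bore and one a 20 mm bore; which is which is not told, and which one stands on the blue pad changes
- test_pad: Blue pad, 85 x 85 x 4 mm, fixed; the sleeve to test stands near its middle. Origin centre of underside
- spare_pad: Grey pad, 85 x 85 x 4 mm, fixed; the other sleeve stands here and stays. Origin centre of underside
- pin_stand: Fixed upright stepped gauge pin, z up the pin's axis, origin centre of underside. Round base 90 mm wide, 12 mm thick; steel lower pin 27 mm in diameter from 12 to 34 mm height, its shoulder bevelled by 2 mm; brass upper pin 17 mm in diameter from 34 to 72 mm height, with a tapered tip. A sleeve slid fully down has its underside at 12 mm (wide bore) or at 34 mm on the step (narrow bore) above the origin
- stop_gauge: Fixed rack-stop gauge: aluminium plate 300 x 130 x 12 mm (x from -170 to +130 mm of the origin), a grey outer tube on it (34 mm wide, top at 67 mm, x from +15 to +105 mm), an end cap 72 mm high, a steel catch post 52 mm high at x 22, y 41 mm, and a scale strip along its -y side with a tick every 10 mm. Origin: underside of the plate, below the tube's axis line; the arm extends along this body's -x
- stop_arm: The sliding arm, same axes as the gauge; origin at table height below the centre of its blue head. Head 36 mm (x) x 30 mm (y), from 30 to 82 mm height, with the red lock button on its +y side standing 8 mm proud (38 mm in all, about 32 mm when squeezed). Retracted and locked at the start; slides out at most 125 mm along the gauge's -x against a return spring (3 N at first, 6.4 N at full reach). While locked it moves only about 1.5 mm
- head_grip (a point): Grip point in the head, 60 mm above the table: pinch across y here from above, one finger on the button and one on the opposite face; same axes as the gauge. Fingertips 15 to 28 mm below this point clear all else
- lock_button (a joint): Travel of the red lock button, 0 out (locked) to 0.006 m fully in; 4 N to start, 8 N fully in. The arm is free from about 4 mm in; a grip of 20 to 30 N keeps it in and pulls the arm
- pointer (a point): Tip of the red-ended pointer carried by the arm, beside and under the head on the -y side, 26 mm above the table; it lies 10 mm behind (+x) the head's centre and moves with the arm
- green_mark (a point): Top of the green clip (8 mm wide along the scale, 24 mm above the table) beside the scale strip: the mark for a wide-bored sleeve. Same axes as the gauge; the pointer is at the mark when both have the same place along the gauge's x. It needs 35 to 60 mm of extension
- yellow_mark (a point): Top of the yellow clip, same size, the mark for a narrow-bored sleeve; it needs 75 to 110 mm of extension
- tube_rack: Bystander: beige block with 18 tube holes, 85 x 165 x 50 mm; origin centre of underside
- reagent_box: Bystander: white and green reagent box, 70 x 90 x 60 mm; origin centre of underside
- wash_bottle: Bystander: white bottle with blue cap, 56 mm wide, 120 mm tall; origin centre of underside
- reagent_jar: Bystander: small amber jar with white lid, 48 mm wide, 60 mm tall; origin centre of underside
- tube_carrier: Bystander: narrow beige carrier with five dark-capped tubes, 22 x 130 x 76 mm; origin centre of underside
- marker_pen: Bystander: black marker pen lying flat, 14 mm thick, 120 mm long
Not all that is in view belongs to the job. Leave any orange or turquoise look-alike of the pin_stand alone.

How it is judged:
On the way, in this order (a step that is already met when the one before it is completed fails the run):
1. the sleeve from the blue pad is fully down on the gauge pin and let go (((horizontal distance between sleeve_a and pin_stand below 0.005 m and z of sleeve_a in the frame of pin_stand between 0.009 and 0.015 m and angle between sleeve_a's own z axis and vertical below 0.12 rad and contact force between the fingers and sleeve_a below 0.1 N and linear speed of sleeve_a below 0.02 m/s and horizontal distance between sleeve_b and spare_pad below 0.03 m and angle between sleeve_b's own z axis and vertical below 0.1 rad) or (horizontal distance between sleeve_b and pin_stand below 0.005 m and z of sleeve_b in the frame of pin_stand between 0.031 and 0.037 m and angle between sleeve_b's own z axis and vertical below 0.12 rad and contact force between the fingers and sleeve_b below 0.1 N and linear speed of sleeve_b below 0.02 m/s and horizontal distance between sleeve_a and spare_pad below 0.03 m and angle between sleeve_a's own z axis and vertical below 0.1 rad))), for 0.2 s.
2. the lock button is squeezed in while the fingers hold the head (contact force between the fingers and stop_arm above 2 N and value of joint lock_button above 0.004 m), for 0.1 s.
At the end, for the whole second after the job is handed in: Tested sleeve released on the pin, 5 mm of axis, seated within 3 mm (base if wide, step if narrow); other sleeve within 30 mm of grey pad centre; pointer within 4 mm of green (wide) or yellow (narrow) clip along the scale; fingers hold the still arm over 2 N, button 4 mm in or more (((horizontal distance between sleeve_a and pin_stand below 0.005 m and z of sleeve_a in the frame of pin_stand between 0.009 and 0.015 m and angle between sleeve_a's own z axis and vertical below 0.12 rad and contact force between the fingers and sleeve_a below 0.1 N and linear speed of sleeve_a below 0.02 m/s and horizontal distance between sleeve_b and spare_pad below 0.03 m and angle between sleeve_b's own z axis and vertical below 0.1 rad and x of pointer in the frame of green_mark between -0.004 and 0.004 m and contact force between the fingers and stop_arm above 2 N and value of joint lock_button above 0.004 m and linear speed of stop_arm below 0.01 m/s) or (horizontal distance between sleeve_b and pin_stand below 0.005 m and z of sleeve_b in the frame of pin_stand between 0.031 and 0.037 m and angle between sleeve_b's own z axis and vertical below 0.12 rad and contact force between the fingers and sleeve_b below 0.1 N and linear speed of sleeve_b below 0.02 m/s and horizontal distance between sleeve_a and spare_pad below 0.03 m and angle between sleeve_a's own z axis and vertical below 0.1 rad and x of pointer in the frame of yellow_mark between -0.004 and 0.004 m and contact force between the fingers and stop_arm above 2 N and value of joint lock_button above 0.004 m and linear speed of stop_arm below 0.01 m/s))); the arm keeps its last pose, push and grip.
It fails at once if a bystander is pushed more than 25 mm or tipped (distance of any of tube_rack, reagent_box, wash_bottle, reagent_jar, tube_carrier, marker_pen from where it was at the start of the episode above 0.025 m or angle between any of tube_rack, reagent_box, wash_bottle, reagent_jar, tube_carrier's own z axis and vertical above 0.5 rad).
It fails at once if the spare sleeve leaves the grey pad (horizontal distance between each of sleeve_a, sleeve_b and spare_pad above 0.06 m).
It fails at once if a clip is shifted on the scale (distance of any of green_mark, yellow_mark from where it was at the start of the episode above 0.004 m).
It also fails if it takes over 54 s, if anything falls off the work surface, if the arm or the gripper's body presses on something with over 40 N, if the wrist force passes 120 N, or if a joint passes its speed limit or range.

## Working session

There is one attempt and no reset: what is moved stays moved. The work goes in short steps, Python scripts to look and compute and a tool call to move; the robot and the scene stay as the last step left them, time stands still between calls to the robot, and variables do not carry over. Pictures are saved under pics/ and viewed, about 8 in all and at most 12, crops included, and the job is handed in when it is done.

Besides the shell and the picture viewer there is one more tool, called after "Request:" as name(argument=value, ...), one argument or row to a line, values as JSON. apply_moves: Moves the arm, as the interface text tells. Its arguments: {"type":"object","properties":{"increments":{"type":"array"},"hand":{"type":"number"},"force":{"type":"number"}},"required":["increments"]}

```bash
mkdir -p pics; cat > h.py <<'E'
import numpy as np, cv2
from station import arm, optics, finder
from scipy.spatial.transform import Rotation as R
def w2c(cam):
    m=optics.camera_model(cam)
    if 'world_to_cam' in m: return m,np.array(m['world_to_cam'])
    s=arm.get_state(); T=np.eye(4); T[:3,:3]=R.from_euler('xyz',s['ee_rot']).as_matrix(); T[:3,3]=s['eef_pos']
    return m,np.linalg.inv(T@np.array(m['T_tool_cam']))
def ray(cam,px,z):
    m,W=w2c(cam); d=np.array([(px[0]-m['cx'])/m['fx'],-(px[1]-m['cy'])/m['fy'],-1.])
    C=np.linalg.inv(W); o=C[:3,3]; v=C[:3,:3]@d
    return o+v*(z-o[2])/v[2]
def proj(cam,p):
    m,W=w2c(cam); c=W[:3,:3]@np.array(p)+W[:3,3]
    return np.array([m['cx']+m['fx']*c[0]/-c[2], m['cy']+m['fy']*c[1]/c[2]])
def snap(cam,name,crop=None,k=1):
    im=optics.grab_frame(cam)
    cv2.imwrite('pics/'+name+'_raw.png',im[:,:,::-1])
    if crop: im=im[crop[1]:crop[3],crop[0]:crop[2]]
    cv2.imwrite('pics/'+name+'.png',cv2.resize(im[:,:,::-1],None,fx=k,fy=k,interpolation=cv2.INTER_CUBIC)); return im
E
python3 - <<'E'
from h import *
s=arm.get_state(); print(s['t'],s['eef_pos'],s['ee_rot'],s['width'])
for c in('top','scene'):
    m=optics.camera_model(c); print({k:v for k,v in m.items() if k!='world_to_cam'}, np.linalg.inv(m['world_to_cam'])[:3,3]); snap(c,c+'0')
print(optics.camera_model('wrist'))
a=cv2.imread('pics/top0.png');b=cv2.imread('pics/scene0.png')
cv2.imwrite('pics/both0.png',a)
for n in 'sleeve_a test_pad spare_pad pin_stand stop_gauge stop_arm head_grip pointer green_mark yellow_mark'.split():
  print(n,[(np.round(d['point']),round(d['conf'],2),np.round(ray('top',d['point'],.0)[:2],3)) for d in finder.landmark_of('top',n)[:4]])
E
```

```text
0.0 [0.26008452 0.62233253 0.20772592] [-3.14145030e+00 -1.63141469e-03 -1.96670334e+00] 0.08771416553899948
{'fx': 429.58411253894974, 'fy': 429.58411253894974, 'cx': 312.3308514963738, 'cy': 198.1602097076999} [ 0.4224853  -0.00288935  1.05763328]
{'fx': 488.88135657572604, 'fy': 488.88135657572604, 'cx': 322.51785212805936, 'cy': 202.87528099547166} [1.55829517 0.45989805 0.8181211 ]
{'fx': 303.11192689775703, 'fy': 303.11192689775703, 'cx': 317.2915578370986, 'cy': 203.08568730807227, 'T_tool_cam': array([[ 9.99999621e-01, -4.90110585e-04, -7.19220201e-04,
        -1.40457536e-03],
       [-6.65114732e-04, -9.63331866e-01, -2.68311895e-01,
        -7.21597956e-02],
       [-5.61345239e-04,  2.68312272e-01, -9.63331827e-01,
        -1.74907092e-01],
       [ 0.00000000e+00,  0.00000000e+00,  0.00000000e+00,
         1.00000000e+00]])}
sleeve_a [(array([166., 231.]), 0.72, array([0.487, 0.381])), (array([443., 243.]), 0.52, array([ 0.473, -0.3  ])), (array([274., 166.]), 0.49, array([0.658, 0.12 ]))]
test_pad [(array([447., 246.]), 0.85, array([ 0.466, -0.31 ])), (array([394., 131.
[... 271 characters left out ...]
 (array([377., 276.]), 0.72, array([ 0.391, -0.139])), (array([447., 247.]), 0.56, array([ 0.464, -0.31 ]))]
stop_gauge [(array([274., 160.]), 0.81, array([0.673, 0.12 ]))]
stop_arm [(array([437., 172.]), 0.74, array([ 0.649, -0.288])), (array([275., 168.]), 0.59, array([0.651, 0.116]))]
head_grip [(array([271., 162.]), 0.84, array([0.668, 0.129])), (array([484., 181.]), 0.3, array([ 0.629, -0.405]))]
pointer [(array([297., 158.]), 0.71, array([0.68 , 0.062])), (array([446., 244.]), 0.44, array([ 0.47 , -0.307]))]
green_mark [(array([298., 182.]), 0.47, array([0.618, 0.057]))]
yellow_mark [(array([301., 200.]), 0.56, array([0.573, 0.049])), (array([181., 288.]), 0.39, array([0.35 , 0.335]))]
```

View pics/top0.png

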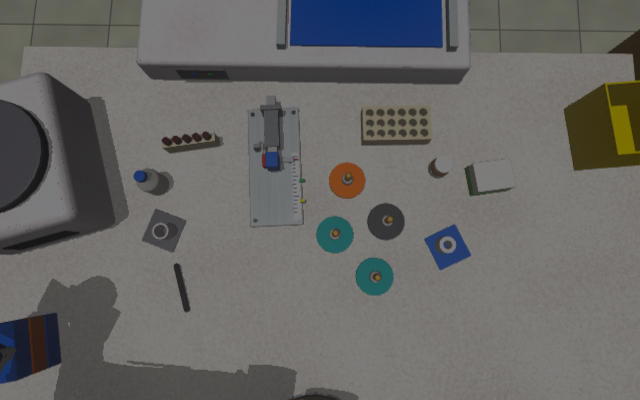

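View pics/scene0.png

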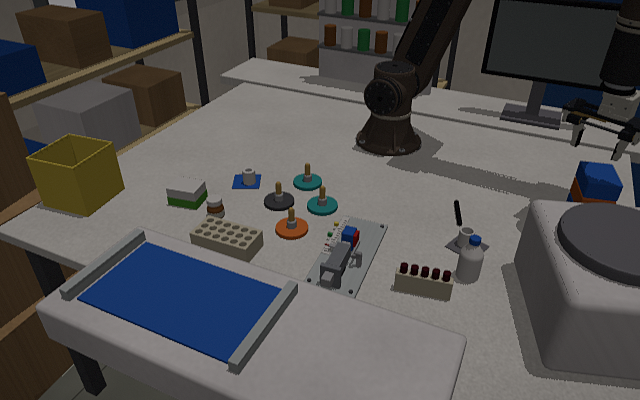

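The candidates for the pin stand are orange (347,181), turquoise (335,234), turquoise (375,277) and dark grey (386,221). Only the dark grey one isn't an excluded look-alike. I'll confirm it in an enlarged crop and fit the circles and pads in code.

```bash
python3 - <<'E'
from h import *
im=cv2.imread('pics/top0_raw.png')
c=im[95:290,240:480]; cv2.imwrite('pics/crop1.png',np.clip(cv2.resize(c,None,fx=3,fy=3,interpolation=cv2.INTER_CUBIC)*1.6,0,255).astype('uint8'))
hsv=cv2.cvtColor(im,cv2.COLOR_BGR2HSV)
def comp(mask,box,z,name):
    m=np.zeros_like(mask);x0,y0,x1,y1=box;m[y0:y1,x0:x1]=mask[y0:y1,x0:x1]
    n,l,st,ce=cv2.connectedComponentsWithStats(m.astype('uint8'))
    i=1+np.argmax(st[1:,4]); pts=np.argwhere(l==i)[:,::-1].astype(np.float32)
    h=cv2.convexHull(pts); r=cv2.minAreaRect(h); mm=cv2.minEnclosingCircle(h)
    print(name,st[i],'rect',np.round(r[0],1),np.round(r[1],1),round(r[2],1),'world rect',np.round(ray('top',r[0],z),4),'circ',np.round(mm[0],1),round(mm[1],1),np.round(ray('top',mm[0],z),4)); return r
H,S,V=cv2.split(hsv); 
comp((H>100)&(H<130)&(S>120),(415,215,480,280),.004,'bluepad')
comp((V<85)&(S<90),(362,200,410,243),.012,'darkbase')
comp((H>100)&(H<130)&(S>120),(255,145,290,175),.082,'head')
comp(((H<8)|(H>172))&(S>120),(255,145,275,175),.06,'button')
comp((H>50)&(H<80)&(S>100),(292,170,310,195),.024,'green')
comp((H>20)&(H<35)&(S>100),(292,190,310,210),.024,'yellow')
g=(V>100)&(S<60)
comp(g,(436,234,460,257),.049,'sleeveblue')
print(hsv[247,440:458,2],hsv[236:256,447,2]);print(hsv[231,150:175,2],hsv[221:242,161,2])
E
```

```text
bluepad [425 225  45  45 860] rect [447.3 246.6] [34.4 34. ] 63.4 world rect [ 0.4647 -0.309   0.004 ] circ [447. 247.] 23.4 [ 0.4638 -0.3083  0.004 ]
darkbase [ 367  203   38   37 1003] rect [385.3 221.1] [36.2 36.2] 63.4 world rect [ 0.5228 -0.1581  0.012 ] circ [385.6 221.3] 18.6 [ 0.5224 -0.1587  0.012 ]
head [265 152  13  15 180] rect [271. 159.] [14. 12.] 90.0 world rect [0.6556 0.1177 0.082 ] circ [271.5 159. ] 8.9 [0.6556 0.1165 0.082 ]
button [262 155   3  11  30] rect [263. 160.] [10.  2.] 90.0 world rect [0.658  0.1394 0.06  ] circ [263. 160.] 5.1 [0.658  0.1394 0.06  ]
green [300 179   4   3  12] rect [301.5 180. ] [2. 3.] 90.0 world rect [0.6182 0.0481 0.024 ] circ [301.5 180. ] 1.8 [0.6182 0.0481 0.024 ]
yellow [300 199   5   3  15] rect [302. 200.] [2. 4.] 90.0 world rect [0.5687 0.0455 0.024 ] circ [302. 200.] 2.2 [0.5687 0.0455 0.024 ]
sleeveblue [440 236  16  17 154] rect [447.5 244. ] [16. 15.] 90.0 world rect [ 0.469  -0.2966  0.049 ] circ [447.4 244.4] 8.4 [ 0.468  -0.2964  0.049 ]
[118 125 125 121 112 101  82  55  57  56  63  96 124 125 123 119 110 110] [106 123 123 117  92  63  61  61  61  60  57  55  69 102 124 126 118 104
 110 110]
[ 72  77 108 116  56  56  56  56  57  57  56  52  54  68  72  74  92 119
  88  57  58  56  57  56  55] [ 70  88 119 107  59  58  57  61  63  53  52  51  51  51  53  67 101 113
  84  72  72]
```

View pics/crop1.png

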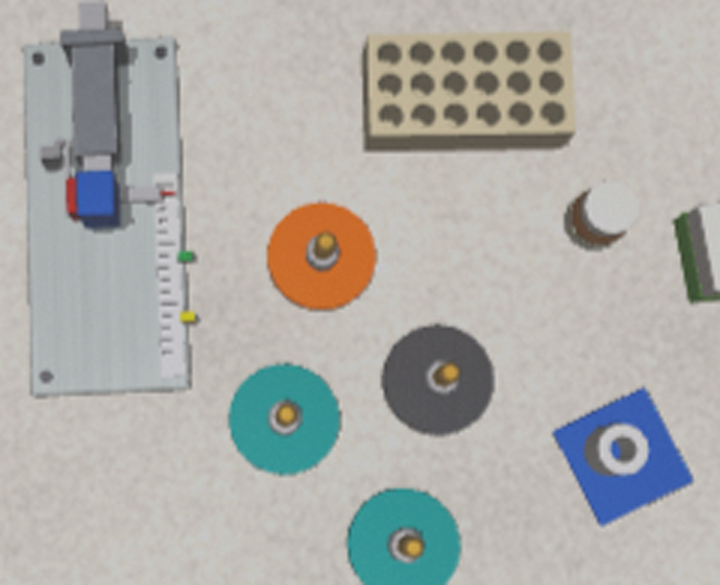

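The crop shows the dark grey base with its steel and brass pin at full-image (386,221), so that's the real pin stand. The sleeve on the blue pad, at (447,244), has a bore of about half its outside diameter, which makes it narrow. The grey-pad sleeve has a bore of about 12 of 17 px, so it's wide. The target clip is therefore yellow, at (302,200). Next I'll move above the blue pad with the jaws along y.

Request:
apply_moves(
  increments=[0.03,-0.035,0,0,0,0.05,0.03,-0.035,0,0,0,0.05,0.03,-0.035,0,0,0,0.05,0.03,-0.035,0,0,0,0.05,0.03,-0.035,0,0,0,0.05,0.03,-0.035,0,0,0,0.05,0.03,-0.035,0,0,0,0.05,0.02,-0.035,0,0,0,0.05,0,-0.041,0,0,0,0,0,-0.041,0,0,0,0,0,-0.041,0,0,0,0,0,-0.041,0,0,0,0,0,-0.041,0,0,0,0,0,-0.041,0,0,0,0,0,-0.041,0,0,0,0,0,-0.041,0,0,0,0,0,-0.041,0,0,0,0,0,-0.041,0,0,0,0],
  hand=0,
  force=20,
)

```text
t: 2.1
eef_pos: [0.4721, -0.054, 0.2095]
ee_rot: [-3.134, 0.003, -1.533]
force: [1.3, 0.3, 0.0]
width: 0.0877
```

Request:
apply_moves(
  increments=[0,-0.04,0,0,0,0,0,-0.04,0,0,0,0,0,-0.04,0,0,0,0,0,-0.04,0,0,0,0,0,-0.04,0,0,0,0,0,-0.04,0,0,0,0,0,0,0,0,0,0,0,0,0,0,0,0],
)

```text
t: 2.77
eef_pos: [0.4684, -0.3119, 0.2121]
ee_rot: [-3.127, 0.001, -1.54]
force: [-0.6, -0.0, -0.2]
width: 0.0878
```

```bash
python3 - <<'E'
from h import *
print(arm.get_state()['eef_pos'],arm.get_state()['ee_rot'])
snap('wrist','w1')
for n,z in(('sleeve_a',.004),('test_pad',0),('pin_stand',0)):
  for f in(finder.landmark_of,finder.find_in):
    for d in f('wrist',n)[:3]:
      k='point' if 'point' in d else 'box'; p=d[k]
      print(n,k,np.round(p,1),round(d['conf'],2), np.round(ray('wrist',p,z),4) if k=='point' else '')
E
```

```text
[ 0.46839477 -0.31193901  0.21208389] [-3.12725898e+00  1.35571141e-03 -1.53968905e+00]
sleeve_a point [307.2 177.5] 0.66 [ 0.4712 -0.296   0.004 ]
sleeve_a box [289.2 164.  324.6 201.9] 0.94 
test_pad box [275.3 139.1 359.6 218.7] 0.73 
pin_stand point [102.8 155.6] 0.88 [ 0.4897 -0.0333  0.    ]
pin_stand point [182.8 231.4] 0.75 [ 0.3909 -0.1275  0.    ]
pin_stand point [197.1 129.4] 0.74 [ 0.5268 -0.1555  0.    ]
pin_stand box [ 50.5 118.7 141.4 194. ] 0.9 
pin_stand box [150.2 201.5 216.1 263.6] 0.87 
pin_stand box [158.8  93.2 234.3 167.4] 0.79
```

View pics/w1.png

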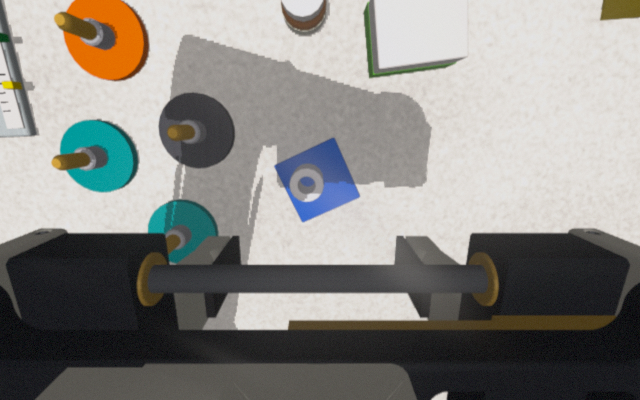

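The wrist view shows the blue-pad sleeve at (307,183) with a bore of about half its outside diameter, so narrow is confirmed. It also shows the dark pin at about (197,131). Now I'll descend to grasp, taking out the small tilt.

Request:
apply_moves(
  increments=[0.001,0.0075,-0.035,0,0.007,0,0.001,0.0075,-0.035,0,0.007,0,0,0,-0.035,0,0,0,0,0,-0.03,0,0,0,0,0,-0.02,0,0,0,0,0,0,0,0,0],
)

```text
t: 3.62
eef_pos: [0.4757, -0.2884, 0.058]
ee_rot: [-3.128, -0.003, -1.524]
force: [-0.7, -0.8, 0.0]
width: 0.0877
```

Request:
apply_moves(
  increments=[-0.006,-0.008,0,0,0.012,0,0,0,0,0,0,0],
)

```text
t: 3.78
eef_pos: [0.4698, -0.2953, 0.0586]
ee_rot: [3.14, -0.002, -1.52]
force: [0.9, -0.5, -0.1]
width: 0.0873
```

Request:
apply_moves(
  increments=[0,0,0,0,0,0],
)

```text
t: 3.87
eef_pos: [0.4706, -0.2956, 0.0599]
ee_rot: [-3.141, -0.003, -1.519]
force: [-0.0, -0.3, -0.2]
width: 0.0875
```

Request:
apply_moves(
  increments=[0,-0.001,-0.015,0,0,0,0,0,-0.013,0,0,0,0,0,0,0,0,0],
)

```text
t: 4.12
eef_pos: [0.475, -0.2978, 0.0371]
ee_rot: [-3.131, -0.007, -1.519]
force: [0.2, 1.1, -0.3]
width: 0.0878
```

Request:
apply_moves(
  increments=[0,0,0,0,0,0,0,0,0,0,0,0,0,0,0,0,0,0,0,0,0,0,0,0,0,0,0,0,0,0,0,0,0,0,0,0,0,0,0,0,0,0,0,0,0,0,0,0],
  hand=1,
  force=15,
)

```text
t: 4.78
eef_pos: [0.4788, -0.299, 0.0439]
ee_rot: [-3.122, -0.01, -1.518]
force: [0.8, -0.2, -1.2]
width: 0.04
```

The arm creeps during hold rows, by about +0.9 mm in z and +0.5 mm in x per row. I'll regrip lower and compensate for that.

Request:
apply_moves(
  increments=[-0.0005,0,-0.0009,0.0004,0.0011,0,-0.0005,0,-0.0009,0.0004,0.0011,0,-0.001,0,-0.0009,0.003,0.007,0,-0.002,0.001,-0.005,0.002,0.006,0,-0.002,0.001,-0.005,0.0004,0.0011,0,-0.002,0,-0.005,0.0004,0.0011,0],
  hand=0.3,
)

```text
t: 5.28
eef_pos: [0.4709, -0.2969, 0.0254]
ee_rot: [-3.14, -0.002, -1.518]
force: [-0.5, 0.5, -0.9]
width: 0.0614
```

Request:
apply_moves(
  increments=[-0.0005,0,-0.0009,0.0004,0.0011,0,-0.0005,0,-0.0009,0.0004,0.0011,0],
)

```text
t: 5.45
eef_pos: [0.4682, -0.2965, 0.0216]
ee_rot: [3.138, -0.0, -1.518]
force: [0.1, -0.0, 0.1]
width: 0.0614
```

Request:
apply_moves(
  increments=[0,0,0.003,0,0,0,0,0,0,0,0,0,0,0,0,0,0,0,0,0,0,0,0,0,0,0,0,0,0,0],
  hand=1,
)

```text
t: 5.87
eef_pos: [0.4681, -0.2966, 0.0247]
ee_rot: [3.138, 0.0, -1.518]
force: [-0.0, -0.1, -0.4]
width: 0.0391
```

Request:
apply_moves(
  increments=[0,0,0,0,0,0],
)

```text
t: 5.95
eef_pos: [0.4682, -0.2966, 0.0249]
ee_rot: [3.138, -0.0, -1.518]
force: [0.7, -0.1, 0.7]
width: 0.0393
```

Request:
apply_moves(
  increments=[0,0,0.01,0,0,0,0,0,0.03,0,0,0,0,0,0.035,0,0,0,0,0,0.03,0,0,0,0.01,0.02,0,0,0,0,0.01,0.03,0,0,0,0,0.01,0.03,0,0,0,0,0.01,0.02,0,0,0,0,0,0,0,0,0,0,0,0,0,0,0,0],
)

```text
t: 6.78
eef_pos: [0.5086, -0.1931, 0.1434]
ee_rot: [-3.14, -0.0, -1.521]
force: [-0.5, 0.1, 0.2]
width: 0.0391
```

```bash
python3 - <<'E'
from h import *
s=arm.get_state();print(s['eef_pos'],s['ee_rot'],s['width'])
snap('wrist','w2')
for n,z in(('sleeve_a',s['eef_pos'][2]-.021),('pin_stand',0)):
  for f in(finder.landmark_of,finder.find_in):
    for d in f('wrist',n)[:4]:
      k='point' if 'point' in d else 'box'; p=d[k]
      print(n,k,np.round(p,1),round(d['conf'],2), np.round(ray('wrist',p,z),4) if k=='point' else '')
E
```

```text
[ 0.50860477 -0.1930816   0.14344836] [-3.13981100e+00 -4.64203458e-04 -1.52078263e+00] 0.03911769695819637
sleeve_a point [319.8 225.6] 0.84 [ 0.5107 -0.1944  0.1224]
sleeve_a box [283.6 202.4 353.7 264. ] 0.73 
pin_stand point [172.  195.3] 0.82 [ 0.4933 -0.0373  0.    ]
pin_stand point [193.1  64.7] 0.75 [ 0.6248 -0.068   0.    ]
pin_stand point [286.4 171.1] 0.59 [ 0.5256 -0.16    0.    ]
pin_stand point [ 68.1 118.4] 0.49 [0.5686 0.0609 0.    ]
pin_stand box [125.2 156.6 215.3 232.7] 0.95 
pin_stand box [139.8  10.1 239.  114.1] 0.92 
pin_stand box [265.1 294.4 300.1 322.9] 0.78 
pin_stand box [242.9 128.6 327.5 213.9] 0.66
```

View pics/w2.png

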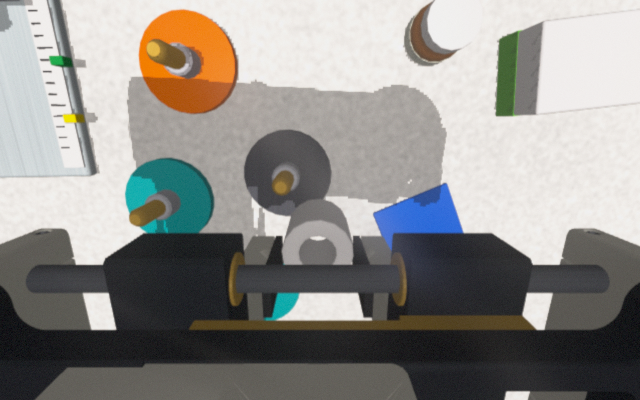

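The wrist view shows the held sleeve with its rim centre at about (318,248), and the dark stand's disc at about (287,172) with its brass tip at (282,184). I'll fit circles to get the pin-to-sleeve offset within the same camera.

```bash
cat >> h.py <<'E'
from scipy.optimize import least_squares
def circ(cam,pts,z,r):
    P=np.array([ray(cam,p,z)[:2] for p in pts])
    f=least_squares(lambda c:np.hypot(*(P-c[:2]).T)-c[2],[*P.mean(0),r],loss='soft_l1',f_scale=.001)
    return f.x, np.abs(f.fun).mean()
def comp(mask,seed):
    n,l=cv2.connectedComponents(mask.astype('uint8')); return (l==l[seed[1],seed[0]]).astype('uint8')
E
python3 - <<'E'
from h import *
im=cv2.imread('pics/w2_raw.png');hsv=cv2.cvtColor(im,cv2.COLOR_BGR2HSV);H,S,V=cv2.split(hsv)
print(V[172,235:345:4],V[120:215:4,262]); print(V[248,280:360:3],V[200:275:3,318])
# disc
m=(V<95)&(S<60); m[195:]=0; m[:,:230]=0; m[:,345:]=0
c=comp(m,(262,172)); hull=cv2.convexHull(np.argwhere(c)[:,::-1].astype(np.int32))[:,0]
hull=[p for p in hull if p[1]<192]; print(len(hull),circ('wrist',hull,.012,.045), cv2.boundingRect(np.array(hull)))
# brass
b=(H>10)&(H<28)&(S>120); b[:150]=0;b[215:]=0;b[:,:260]=0;b[:,310:]=0
pts=np.argwhere(b)[:,::-1]; print('brass',pts.min(0),pts.max(0),len(pts))
E
```

```text
[167 169 152  68  68  70  72  72  72  78 138 124 106 103 133 132  93  85
  88  88  88  88  87  90 130 170 166 172] [168 170 172 168 156  82  81  77  75  78  74  73  73  69  71  73  66  70
  69  68  70  69 174 180]
[ 43 159 170 169 171 167 166 110 111 111 112 117 113 113 111 112 111 109
 107 166 170 172 171 171 138  58  60] [118 117 116 119 118 119 118 171 176 172 172 170 217 227 114 112 111 112
 115 113 114 113  54  61  69]
26 (array([ 0.5247559, -0.1621293,  0.0435428]), np.float64(0.00029329712732782676)) (245, 130, 85, 58)
brass [272 173] [291 194] 290
```

```bash
python3 - <<'E'
from h import *
im=cv2.imread('pics/w2_raw.png');V=cv2.cvtColor(im,cv2.COLOR_BGR2HSV)[:,:,2]
zt=arm.get_state()['eef_pos'][2]+.024
m=(V>140)&(V<250); m[:215]=0;m[264:]=0;m[:,:278]=0;m[:,360:]=0
c=comp(m,(290,248)); n=cv2.countNonZero(c)
cs,_=cv2.findContours(c,cv2.RETR_CCOMP,cv2.CHAIN_APPROX_NONE)
for k in cs:
    p=[q for q in k[:,0] if q[1]<261 and 280<q[0]<357]
    if len(p)>20: print(len(p),cv2.boundingRect(np.array(p)),[circ('wrist',p,zt+d,.02) for d in(-.002,0,.002)])
cv2.imwrite('pics/m.png',cv2.resize(c[200:280,270:370]*255,None,fx=3,fy=3))
# brass tip: predicted silhouettes for pin candidates
for x in((.5248,-.1621),(.5225,-.1585)): print(proj('wrist',(*x,.072)),proj('wrist',(*x,.034)),proj('top',(*x,.072)),proj('top',(*x,.034)))
print('sleeve TCP',proj('wrist',arm.get_state()['eef_pos']))
im=cv2.imread('pics/top0_raw.png');H,S,V=cv2.split(cv2.cvtColor(im,cv2.COLOR_BGR2HSV))
b=(H>10)&(H<28)&(S>110); b[:205]=0;b[235:]=0;b[:,:375]=0;b[:,400:]=0
p=np.argwhere(b)[:,::-1]; print('top brass',p.min(0),p.max(0),p.mean(0),len(p))
E
```

```text
263 (281, 215, 76, 46) [(array([ 0.51043738, -0.19343132,  0.01860615]), np.float64(0.0038994574133441587)), (array([ 0.51136617, -0.19338458,  0.01835531]), np.float64(0.003849615212995619)), (array([ 0.51229494, -0.19333783,  0.01810445]), np.float64(0.0037997696154372412))]
[280.32620595 186.58276596] [284.98923675 177.93735426] [390.93501828 217.83654665] [388.35544183 219.4298817 ]
[275.94134344 189.0896549 ] [281.15254711 180.14259572] [389.36403336 218.80103557] [386.84151346 220.35934376]
sleeve TCP [319.20896764 240.37310268]
top brass [387 216] [392 222] [389.29032258 218.90322581] 31
```

```bash
python3 - <<'E'
from h import *
from scipy.optimize import minimize
im=cv2.imread('pics/w2_raw.png');H,S,V=cv2.split(cv2.cvtColor(im,cv2.COLOR_BGR2HSV))
st=arm.get_state(); zt=st['eef_pos'][2]+.024
m=V<140; m[:225]=0;m[262:]=0;m[:,:290]=0;m[:,350:]=0
c=comp(m,(318,253)); k=max(cv2.findContours(c,0,1)[0],key=len)[:,0]
p=[q for q in k if q[1]<259]; print('bore',cv2.boundingRect(k),circ('wrist',p,zt,.01))
a=np.linspace(0,2*np.pi,40)
def sil(cam,x,y,lev,shape=(400,640),u=4):
    pts=np.array([proj(cam,(x+r*np.cos(t),y+r*np.sin(t),z)) for z,r in lev for t in a])
    M=np.zeros((shape[0]*u,shape[1]*u),'uint8'); cv2.fillConvexPoly(M,cv2.convexHull((pts*u).astype(np.int32)),1); return cv2.resize(M.astype(np.float32),None,fx=1/u,fy=1/u,interpolation=cv2.INTER_AREA)
lev=[(.034,.0085),(.066,.0085),(.072,.005)]
def fit(cam,b,x0):
    f=lambda v:np.abs(sil(cam,*v,lev)-b).sum()
    r=minimize(f,x0,method='Nelder-Mead',options=dict(initial_simplex=[x0,(x0[0]+.003,x0[1]),(x0[0],x0[1]+.003)],xatol=1e-4)); print(cam,r.x,r.fun,b.sum())
b=((H>8)&(H<30)&(S>90)).astype(np.float32); b[:160]=0;b[215:]=0;b[:,:262]=0;b[:,310:]=0
fit('wrist',b,(.524,-.161))
im=cv2.imread('pics/top0_raw.png');H,S,V=cv2.split(cv2.cvtColor(im,cv2.COLOR_BGR2HSV))
b=((H>8)&(H<30)&(S>90)).astype(np.float32); b[:205]=0;b[235:]=0;b[:,:375]=0;b[:,400:]=0
fit('top',b,(.524,-.161))
E
```

```text
bore (299, 239, 38, 23) (array([ 0.50883776, -0.19336851,  0.01014838]), np.float64(0.0006105308653537453))Traceback (most recent call last):
  File "<stdin>", line 17, in <module>
  File "<stdin>", line 15, in fit
    res = _minimize_neldermead(fun, x0, args, callback, bounds=bounds,
                               **options)
    fxr = func(xr)
    fx = function(np.copy(x), *(wrapper_args + args))
  File "<stdin>", line 14, in <lambda>
  File "<stdin>", line 10, in sil
  File "h.py", line 14, in proj
    m,W=w2c(cam); c=W[:3,:3]@np.array(p)+W[:3,3]
        ~~~^^^^^
  File "h.py", line 5, in w2c
    m=optics.camera_model(cam)
ValueError: time passes only in moves, steps and waits
```

```bash
sed -i 's/^def w2c(cam):/from functools import lru_cache\n@lru_cache\ndef w2c(cam):/' h.py; cat >> h.py <<'E'
from scipy.optimize import minimize
_a=np.linspace(0,2*np.pi,40)
LEV=[(.034,.0085),(.066,.0085),(.072,.005)]
def sil(cam,x,y,lev,u=4):
    pts=np.array([proj(cam,(x+r*np.cos(t),y+r*np.sin(t),z)) for z,r in lev for t in _a])
    M=np.zeros((400*u,640*u),'uint8'); cv2.fillConvexPoly(M,cv2.convexHull((pts*u).astype(np.int32)),1)
    return cv2.resize(M.astype(np.float32),None,fx=1/u,fy=1/u,interpolation=cv2.INTER_AREA)
def fitpin(cam,im,box,x0):
    H,S,V=cv2.split(cv2.cvtColor(im,cv2.COLOR_BGR2HSV)); b=np.zeros((400,640),np.float32); l,t,r,d=box
    b[t:d,l:r]=((H>8)&(H<30)&(S>90))[t:d,l:r]
    r=minimize(lambda v:np.abs(sil(cam,*v,LEV)-b).sum(),x0,method='Nelder-Mead',options=dict(initial_simplex=[x0,(x0[0]+.003,x0[1]),(x0[0],x0[1]+.003)],xatol=1e-4,maxfev=80)); print(cam,r.x,r.fun,b.sum())
E
python3 - <<'E'
from h import *
fitpin('wrist',cv2.imread('pics/w2_raw.png'),(262,160,310,215),(.524,-.161))
fitpin('top',cv2.imread('pics/top0_raw.png'),(375,205,400,235),(.524,-.161))
E
```

```text
wrist [ 0.52360042 -0.16255715] 66.75 376.0
top [ 0.52309766 -0.16149219] 19.25 43.0
```

Request:
apply_moves(
  increments=[0.005,0.012,-0.008,0,0,0,0.005,0.012,-0.01,0,0,0,0.003,0.005,-0.005,0,0,0,0,0,0,0,0,0,0,0,0,0,0,0],
)

```text
t: 7.45
eef_pos: [0.5202, -0.1653, 0.1162]
ee_rot: [3.14, -0.0, -1.528]
force: [0.1, -0.2, -0.5]
width: 0.039
```

Request:
apply_moves(
  increments=[0,0,0,0,0,0],
)

```text
t: 7.53
eef_pos: [0.5201, -0.1651, 0.1157]
ee_rot: [3.138, -0.0, -1.527]
force: [-0.4, 0.8, -1.3]
width: 0.039
```

Request:
apply_moves(
  increments=[0.0035,0.0032,0,0,-0.003,0,0,0,0,0,0,0],
)

```text
t: 7.7
eef_pos: [0.5238, -0.1619, 0.1157]
ee_rot: [3.141, -0.001, -1.527]
force: [-0.2, 0.2, -0.5]
width: 0.0393
```

```bash
python3 - <<'E'
from h import *
s=arm.get_state();print(s['eef_pos'],s['ee_rot'],s['force'])
snap('wrist','w3',(200,130,440,300),3); snap('top','t3',(340,180,430,260),3)
E
python3 - <<'E'
import cv2,numpy as np
a=cv2.imread('pics/w3.png');b=cv2.imread('pics/t3.png');a[:b.shape[0],-b.shape[1]:]=b;cv2.imwrite('pics/c3.png',a)
E
```

```text
[ 0.52382203 -0.16189985  0.11573118] [ 3.14146669e+00 -6.49317774e-04 -1.52721488e+00] [-0.24481155  0.17654493 -0.51052089]
```

View pics/c3.png

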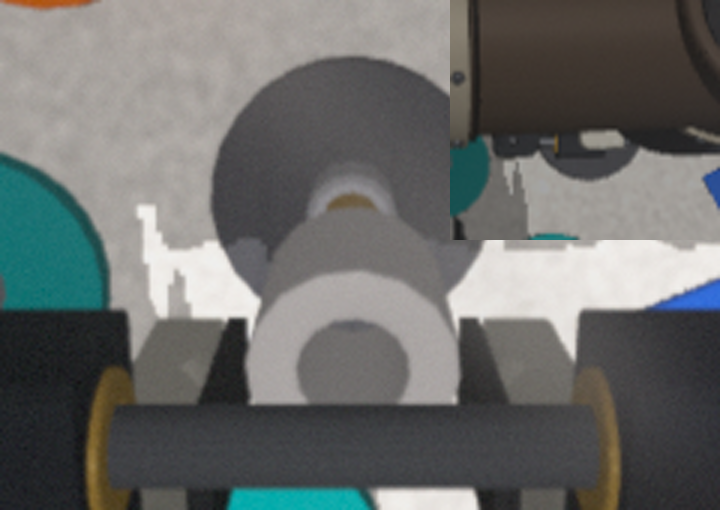

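The sleeve, steel pin and disc all lie on column 352 of the crop, so it's aligned sideways. I'll descend in steps and watch the force.

Request:
apply_moves(
  increments=[0,0,-0.008,0,0,0,0,0,-0.006,0,0,0,0,0,-0.002,0,0,0,0,0,0,0,0,0],
)

```text
t: 8.13
eef_pos: [0.5233, -0.1625, 0.0986]
ee_rot: [-3.141, -0.0, -1.528]
force: [0.1, -0.1, 0.8]
width: 0.0395
```

Request:
apply_moves(
  increments=[0,0,0,0,0,0],
)

```text
t: 8.22
eef_pos: [0.523, -0.1626, 0.0982]
ee_rot: [3.141, -0.001, -1.528]
force: [0.0, 0.3, -0.5]
width: 0.0393
```

Request:
apply_moves(
  increments=[0.0006,0.0006,-0.003,0,0,0,0,0,-0.004,0,0,0,0,0,-0.003,0,0,0,0,0,0,0,0,0],
)

```text
t: 8.55
eef_pos: [0.5238, -0.162, 0.0874]
ee_rot: [-3.141, -0.001, -1.528]
force: [-0.6, 1.0, -0.1]
width: 0.0394
```

Request:
apply_moves(
  increments=[0,0,-0.003,0,0,0,0,0,-0.002,0,0,0,0,0,0,0,0,0],
)

```text
t: 8.8
eef_pos: [0.5238, -0.162, 0.0817]
ee_rot: [-3.141, -0.001, -1.528]
force: [-0.2, -0.2, -1.2]
width: 0.0395
```

The sleeve's underside is about 11 mm below the pin tip with no side force, so it has gone on. Continuing down to the step.

Request:
apply_moves(
  increments=[0,0,-0.005,0,0,0,0,0,-0.006,0,0,0,0,0,-0.005,0,0,0,0,0,-0.003,0,0,0,0,0,0,0,0,0],
)

```text
t: 9.22
eef_pos: [0.5236, -0.1619, 0.0606]
ee_rot: [-3.142, -0.0, -1.528]
force: [0.6, -0.2, -1.4]
width: 0.0389
```

Request:
apply_moves(
  increments=[0,0,-0.002,0,0,0,0,0,0,0,0,0],
)

```text
t: 9.38
eef_pos: [0.5234, -0.162, 0.058]
ee_rot: [3.141, -0.001, -1.528]
force: [-0.2, -1.2, -0.9]
width: 0.039
```

Request:
apply_moves(
  increments=[0,0,-0.002,0,0,0,0,0,-0.001,0,0,0,0,0,-0.001,0,0,0,0,0,0,0,0,0],
)

```text
t: 9.72
eef_pos: [0.5245, -0.162, 0.0544]
ee_rot: [-3.14, -0.001, -1.528]
force: [0.2, 0.9, 0.3]
width: 0.0396
```

Request:
apply_moves(
  increments=[0,0,0,0,0,0,0,0,0,0,0,0,0,0,0,0,0,0,0,0,0,0,0,0],
  hand=0.15,
)

```text
t: 10.05
eef_pos: [0.5245, -0.162, 0.0547]
ee_rot: [-3.14, -0.001, -1.528]
force: [0.2, -0.1, 0.2]
width: 0.0602
```

Request:
apply_moves(
  increments=[0,0,0.01,0,0,0,0,0,0.025,0,0,0,0,0,0.035,0,0,0,0,0,0.02,0,0,0,0,0,0,0,0,0],
)

```text
t: 10.47
eef_pos: [0.5221, -0.1624, 0.1491]
ee_rot: [3.138, -0.001, -1.528]
force: [0.7, 0.3, -0.3]
width: 0.0743
```

```bash
python3 - <<'E'
from h import *
s=arm.get_state();print(s['t'],s['eef_pos'],s['ee_rot'],s['width'])
im=snap('wrist','w4',(190,110,430,290),3)
for d in finder.landmark_of('wrist','sleeve_a'): print(d, ray('wrist',d['point'],.034))
for d in finder.find_in('wrist','sleeve_a'): print(d)
for z in(.012,.034): print(z,proj('wrist',(.5238,-.162,z)),proj('wrist',(.5238,-.162,z+.045)))
E
```

```text
10.4667 [ 0.52214079 -0.16240026  0.14912731] [ 3.13789305e+00 -1.39909923e-03 -1.52774188e+00] 0.0743171491754209
{'point': [317.4, 192.9], 'conf': 0.6} [ 0.52308475 -0.16100047  0.034     ]
{'box': [295.0, 174.4, 340.6, 222.2], 'conf': 0.59}
0.012 [318.35529118 187.15539253] [318.58270438 198.37605486]
0.034 [318.45813402 192.22970115] [318.72234572 205.2660166 ]
```

View pics/w4.png

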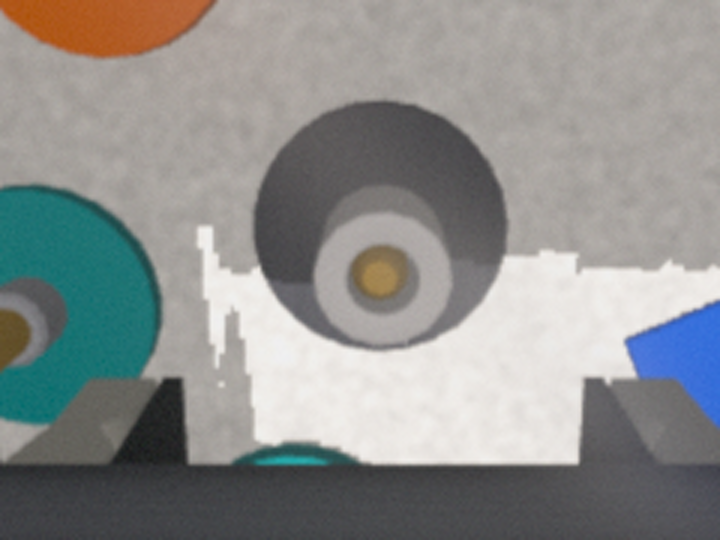

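The sleeve is on the pin: rim centre at full-image (318,203), near the (319,205) predicted for seating on the step. The brass tip sits recessed inside the bore. Next I'll move over the gauge for a measurement.

Request:
apply_moves(
  increments=[0,0,0.03,0,0,0,0.01,0.025,0.02,0,0.001,0,0.01,0.035,0,0,0.001,0,0.01,0.035,0,0,0,0,0.01,0.035,0,0,0,0,0.01,0.035,0,0,0,0,0.01,0.035,0,0,0,0,0.01,0.03,0,0,0,0,0.005,0.015,0,0,0,0,0,0,0,0,0,0,0,0,0,0,0,0],
)

```text
t: 11.53
eef_pos: [0.5872, 0.093, 0.1821]
ee_rot: [3.105, -0.003, -1.534]
force: [0.5, -0.3, -0.4]
width: 0.0745
```

```bash
python3 - <<'E'
from h import *
s=arm.get_state();print(s['t'],s['eef_pos'],s['ee_rot'],s['width'])
im=snap('wrist','w5')
for n,z in(('stop_arm',0),('head_grip',.06),('pointer',.026),('green_mark',.024),('yellow_mark',.024),('stop_gauge',0)):
  for d in finder.landmark_of('wrist',n)[:2]: print(n,np.round(d['point'],1),round(d['conf'],2), np.round(ray('wrist',d['point'],z),4))
E
```

```text
11.5333 [0.58724949 0.09303989 0.18210087] [ 3.10505881e+00 -3.03850593e-03 -1.53406705e+00] 0.07448622908524742
stop_arm [297.7 110.4] 0.94 [0.6613 0.1171 0.    ]
head_grip [290.7 115.5] 0.88 [0.6573 0.1201 0.06  ]
pointer [352.  102.7] 0.69 [0.6712 0.0599 0.026 ]
green_mark [358.5 151. ] 0.6 [0.6218 0.0491 0.024 ]
yellow_mark [361.5 193.6] 0.39 [0.574 0.042 0.024]
```

View pics/w5.png

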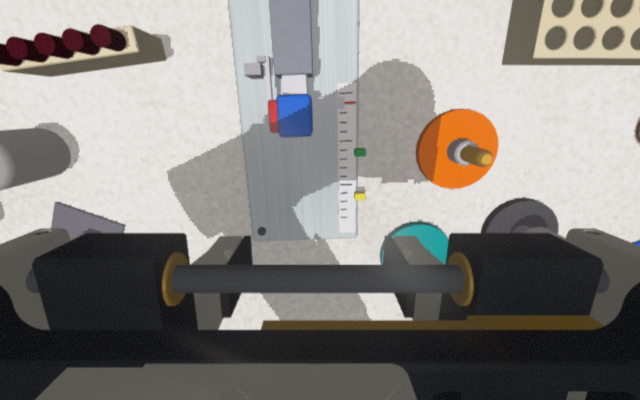

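The wrist view shows the blue head at (295,115), button at (273,115), pointer's red tip at (350,102), green clip at (360,152) and yellow clip at (360,196). I'll segment these for numbers.

```bash
python3 - <<'E'
from h import *
im=cv2.imread('pics/w5_raw.png');H,S,V=cv2.split(cv2.cvtColor(im,cv2.COLOR_BGR2HSV))
def cen(m,box):
    l,t,r,d=box; p=np.argwhere(m[t:d,l:r])[:,::-1]+[l,t]; return p.mean(0),p.min(0),p.max(0),len(p)
R_={}
for n,m,box,z in (('pointer',((H<8)|(H>172))&(S>100),(335,92,365,112),.026),('green',(H>45)&(H<85)&(S>80),(350,140,370,162),.024),('yellow',(H>20)&(H<36)&(S>100),(350,185,370,206),.024),('button',((H<8)|(H>172))&(S>100),(262,95,280,135),.062),('head',(H>100)&(H<130)&(S>120),(270,88,320,142),.082)):
    c,a,b,k=cen(m,box); P=ray('wrist',c,z); R_[n]=P; print(n,c.round(1),a,b,k,P.round(4))
# plate edge direction, right edge: Canny+Hough on left/right lower edges
e=cv2.Canny(cv2.cvtColor(im,cv2.COLOR_BGR2GRAY),40,120)
for l in cv2.HoughLinesP(e[0:240,225:365],1,np.pi/360,40,minLineLength=60,maxLineGap=15)[:,0]:
    p,q=ray('wrist',(l[0]+225,l[1]),.012),ray('wrist',(l[2]+225,l[3]),.012); d=q-p
    if abs(d[0])>abs(d[1]): print(l+[225,0,225,0],p[:2].round(4),q[:2].round(4),'yaw',round(np.arctan(d[1]/d[0]),4))
im=cv2.imread('pics/top0_raw.png');H,S,V=cv2.split(cv2.cvtColor(im,cv2.COLOR_BGR2HSV))
e=cv2.Canny(cv2.cvtColor(im,cv2.COLOR_BGR2GRAY),40,120)
for l in cv2.HoughLinesP(e[100:230,240:310],1,np.pi/360,35,minLineLength=50,maxLineGap=15)[:,0]:
    p,q=ray('top',(l[0]+240,l[1]+100),.012),ray('top',(l[2]+240,l[3]+100),.012); d=q-p
    if abs(d[0])>abs(d[1]): print('top',p[:2].round(4),q[:2].round(4),'yaw',round(np.arctan(d[1]/d[0]),4))
E
```

```text
pointer [349.4 102.4] [345 102] [355 103] 19 [0.6726 0.0621 0.026 ]
green [359.8 151.9] [355 149] [365 155] 72 [0.6218 0.0471 0.024 ]
yellow [359.5 195.7] [355 192] [364 199] 76 [0.5722 0.0436 0.024 ]
button [272.7 115.3] [268 100] [277 131] 241 [0.658  0.1365 0.062 ]
head [294.5 114.6] [277  94] [311 135] 1344 [0.6599 0.1148 0.082 ]
[355 238 356  53] [0.5142 0.0431] [0.7214 0.057 ] yaw 0.0672
[227   0 251 234] [0.764  0.1872] [0.5153 0.1714] yaw 0.0636
[359 156 359   0] [0.6156 0.0458] [0.7687 0.0575] yaw 0.0761
[311   0 314  90] [0.767  0.1047] [0.6841 0.0991] yaw 0.067
[268   0 277 133] [0.7655 0.147 ] [0.6379 0.1388] yaw 0.064
[358 117 359 200] [0.6581 0.0502] [0.5634 0.0419] yaw 0.0876
[338 218 345  82] [0.5398 0.0656] [0.6932 0.0666] yaw 0.0069
[318   0 320  70] [0.7672 0.0978] [0.7039 0.0935] yaw 0.0684
[340 210 347 121] [0.5501 0.0637] [0.6534 0.0619] yaw -0.0172
[340 200 345  85] [0.5627 0.0644] [0.6902 0.0664] yaw 0.0157
[340 218 346 149] [0.5399 0.0631] [0.6229 0.0611] yaw -0.0243
top [0.7988 0.1923] [0.6203 0.1817] yaw 0.0594
top [0.8062 0.0626] [0.5089 0.0444] yaw 0.0609
top [0.8063 0.06  ] [0.6609 0.051 ] yaw 0.0621
top [0.8135 0.1061] [0.6474 0.093 ] yaw 0.0788
top [0.8266 0.1193] [0.6421 0.1028] yaw 0.0895
top [0.7174 0.0525] [0.5114 0.0421] yaw 0.0508
top [0.824  0.1141] [0.6448 0.0979] yaw 0.0904
top [0.8128 0.152 ] [0.649  0.1405] yaw 0.0705
```

Along the gauge axis (yaw about 0.062), pointer to green is 51.6 mm and pointer to yellow is 101.3 mm. Both fall inside the stated ranges. Now moving over the head at about (0.660, 0.117), squaring the tool.

Request:
apply_moves(
  increments=[0.012,0.004,0,0,-0.012,0.008,0.015,0.005,-0.005,0,-0.012,0.008,0.015,0.005,-0.007,0,-0.012,0.008,0.015,0.005,-0.007,0,0,0,0.008,0.002,-0.004,0,0,0,0,0,0,0,0,0,0,0,0,0,0,0],
)

```text
t: 12.47
eef_pos: [0.6613, 0.1132, 0.1585]
ee_rot: [-3.131, -0.003, -1.511]
force: [0.1, 0.0, -0.0]
width: 0.0744
```

Request:
apply_moves(
  increments=[0,0,0,0,0,0],
)

```text
t: 12.55
eef_pos: [0.6611, 0.1131, 0.1577]
ee_rot: [-3.133, -0.004, -1.511]
force: [-0.1, 0.2, -0.3]
width: 0.0744
```

Request:
apply_moves(
  increments=[0,0.004,-0.02,0.004,0.008,0,0,0,-0.02,0,0,0,0,0,-0.005,0,0,0,0,0,0,0,0,0],
)

```text
t: 12.88
eef_pos: [0.661, 0.1171, 0.1138]
ee_rot: [-3.137, 0.002, -1.511]
force: [-0.2, -0.8, 0.2]
width: 0.0746
```

```bash
python3 - <<'E'
from h import *
s=arm.get_state();print(s['t'],s['eef_pos'],s['ee_rot'],s['width'])
im=snap('wrist','w6',(180,100,440,300),3)
for n,z in(('head_grip',.06),('pointer',.026),('yellow_mark',.024)):
  for d in finder.landmark_of('wrist',n)[:2]: print(n,np.round(d['point'],1),round(d['conf'],2), np.round(ray('wrist',d['point'],z),4))
E
```

```text
12.8833 [0.66099364 0.11711226 0.11376603] [-3.13738821e+00  1.73259273e-03 -1.51109612e+00] 0.07457374869921343
head_grip [316.4 219.1] 0.95 [0.6573 0.119  0.06  ]
pointer [380.8 194.3] 0.8 [0.6729 0.0622 0.026 ]
yellow_mark [386.6 294. ] 0.66 [0.5717 0.0443 0.024 ]
```

View pics/w6.png

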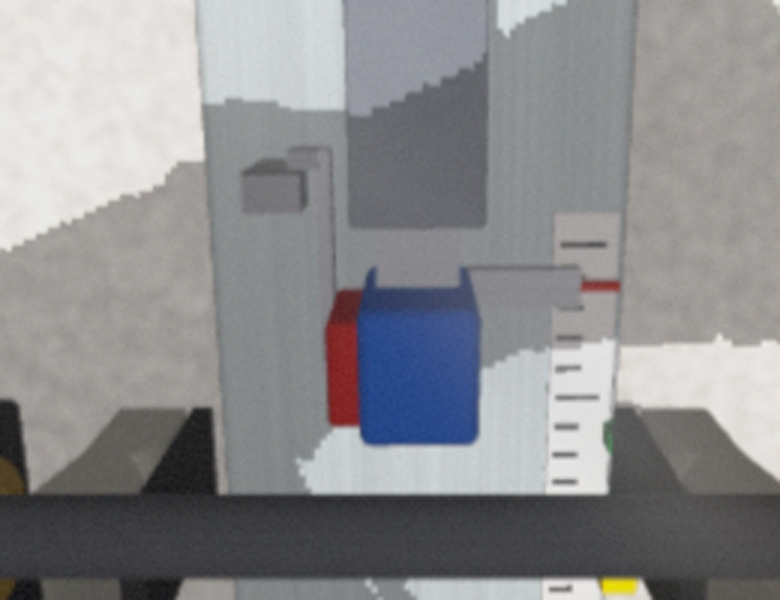

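The view shows the head at crop (419,366), the button at (343,358) and the open fingers straddling both. The post at (275,185) is clear of the fingers. Descending.

Request:
apply_moves(
  increments=[-0.001,0.001,-0.02,0,0.003,0,0,0,-0.02,0,0,0,0,0,-0.012,0,0,0,0,0,-0.004,0,0,0,0,0,0,0,0,0],
)

```text
t: 13.5
eef_pos: [0.665, 0.1198, 0.0651]
ee_rot: [-3.127, 0.006, -1.51]
force: [-0.1, -0.1, 0.6]
width: 0.0744
```

Request:
apply_moves(
  increments=[0,0,0,0,0,0],
)

```text
t: 13.58
eef_pos: [0.6652, 0.1198, 0.0657]
ee_rot: [-3.126, 0.006, -1.51]
force: [-0.5, 0.7, -0.0]
width: 0.0744
```

Request:
apply_moves(
  increments=[-0.003,-0.001,-0.006,-0.003,0.007,0,-0.002,-0.0005,-0.005,-0.003,0.006,0,0,0,-0.004,0,0,0,0,0,0,0,0,0],
)

```text
t: 13.92
eef_pos: [0.6613, 0.1187, 0.0524]
ee_rot: [-3.137, 0.001, -1.51]
force: [-0.2, 0.7, 0.0]
width: 0.0744
```

Request:
apply_moves(
  increments=[0,0,0,0,0,0],
)

```text
t: 14.0
eef_pos: [0.6614, 0.1187, 0.0523]
ee_rot: [-3.137, 0.001, -1.51]
force: [0.2, -0.5, 0.7]
width: 0.0746
```

Request:
apply_moves(
  increments=[0,0,-0.003,0,0.003,0,0,0,0,0,0,0,0,0,0,0,0,0,0,0,0,0,0,0,0,0,0,0,0,0,0,0,0,0,0,0,0,0,0,0,0,0],
  hand=1,
  force=27,
)

```text
t: 14.58
eef_pos: [0.6617, 0.118, 0.0496]
ee_rot: [-3.14, 0.0, -1.509]
force: [4.5, -17.4, -2.9]
width: 0.0331
```

Request:
apply_moves(
  increments=[0,0,0,0,0,0,0,0,0,0,0,0],
)

```text
t: 14.75
eef_pos: [0.6621, 0.1159, 0.0497]
ee_rot: [-3.14, -0.002, -1.509]
force: [-1.1, 3.8, 1.7]
width: 0.0302
```

The button is squeezed (opening about 31 mm). Pulling along the gauge's −x.

Request:
apply_moves(
  increments=[-0.003,-0.0002,0,0,0,0,-0.008,-0.0005,0,0,0,0,-0.01,-0.0006,0,0,0,0,-0.01,-0.0006,0,0,0,0,-0.01,-0.0006,0,0,0,0,-0.005,-0.0003,0,0,0,0,0,0,0,0,0,0],
)

```text
t: 15.33
eef_pos: [0.6196, 0.1131, 0.0498]
ee_rot: [-3.129, -0.0, -1.508]
force: [3.7, -1.8, -4.5]
width: 0.03
```

Request:
apply_moves(
  increments=[-0.006,-0.0004,0,0,0.003,0,-0.008,-0.0005,0,0,0.003,0,-0.01,-0.0006,0,0,0.003,0,-0.01,-0.0006,0,0,0.002,0,-0.008,-0.0005,0,0,0,0,-0.004,-0.0003,0,0,0,0,0,0,0,0,0,0,0,0,0,0,0,0],
)

```text
t: 16.0
eef_pos: [0.5787, 0.1104, 0.0498]
ee_rot: [-3.132, -0.0, -1.506]
force: [5.1, -2.5, -6.1]
width: 0.0298
```

```bash
python3 - <<'E'
from h import *
s=arm.get_state();print(s['t'],s['eef_pos'],s['ee_rot'],s['width'],s['force'])
im=snap('wrist','w7',(300,120,460,320),3)
for n,z in(('pointer',.026),('yellow_mark',.024),('green_mark',.024)):
  for d in finder.landmark_of('wrist',n)[:2]: print(n,np.round(d['point'],1),round(d['conf'],2), np.round(ray('wrist',d['point'],z),4))
im=snap('top','t7')
print(proj('top',(.5717,.0443,.024)),proj('wrist',(.5717,.0443,.024)))
E
```

```text
16.0 [0.57869103 0.11036652 0.0498358 ] [-3.13193895e+00 -3.10162214e-05 -1.50646419e+00] 0.029809594605487537 [ 5.11252966 -2.5330466  -6.11465194]
pointer [398.1 221.4] 0.87 [0.5868 0.056  0.026 ]
pointer [413.1 172.3] 0.71 [0.6215 0.0506 0.026 ]
green_mark [415.6 170.8] 0.72 [0.6224 0.0484 0.024 ]
[302.53608978 198.80481447] [410.78086415 241.67136615]
```

View pics/w7.png

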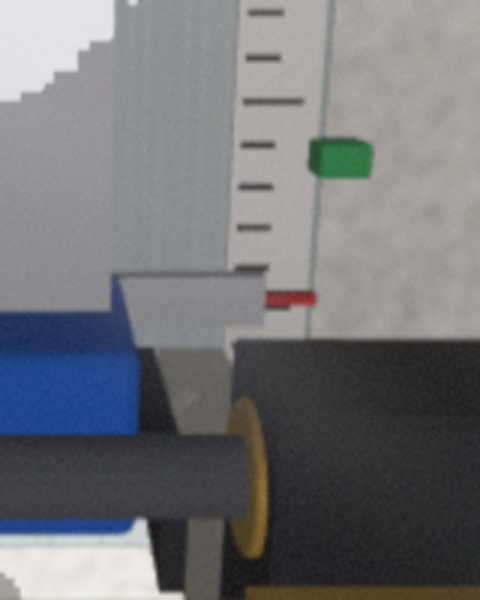

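```bash
python3 - <<'E'
from h import *
g=np.array([np.cos(.062),np.sin(.062)])
def cen(f,kind,box,z,cam='wrist'):
    im=cv2.imread(f);H,S,V=cv2.split(cv2.cvtColor(im,cv2.COLOR_BGR2HSV)); l,t,r,d=box
    m={'r':((H<8)|(H>172))&(S>90),'g':(H>45)&(H<85)&(S>80),'y':(H>20)&(H<36)&(S>100)}[kind]
    p=np.argwhere(m[t:d,l:r])[:,::-1]+[l,t]; c=p.mean(0); P=ray(cam,c,z); print(f,kind,c.round(1),len(p),P.round(4),'along',round(P[:2]@g,4)); return P[:2]@g
a=cen('pics/w7_raw.png','r',(385,212,412,228),.026); b=cen('pics/w7_raw.png','g',(400,160,428,182),.024)
print('wrist: pointer-green',a-b)
gt=cen('pics/top0_raw.png','g',(292,170,310,195),.024,'top'); yt=cen('pics/top0_raw.png','y',(292,190,310,210),.024,'top'); print('top g-y',gt-yt)
try: print('top now pointer-green',cen('pics/t7_raw.png','r',(285,185,310,200),.026,'top')-gt)
except Exception as e: print(e)
E
```

```text
pics/w7_raw.png r [396.2 218.9] 75 [0.5887 0.0575 0.026 ] along 0.5911
pics/w7_raw.png g [413.3 172.4] 229 [0.6213 0.0498 0.024 ] along 0.6232
wrist: pointer-green -0.03209962090500784
pics/top0_raw.png g [301.5 180. ] 12 [0.6182 0.0481 0.024 ] along 0.62
pics/top0_raw.png y [302. 200.] 15 [0.5687 0.0455 0.024 ] along 0.5705
top g-y 0.04949026205871876
pics/t7_raw.png r [295.8 192.4] 5 [0.5868 0.061  0.026 ] along 0.5895
top now pointer-green -0.03047720161067702
```

Request:
apply_moves(
  increments=[-0.006,-0.0003,0,0,0.003,0,-0.006,-0.0003,0,0,0.003,0,-0.004,-0.0002,0,0,0,0,0,0,0,0,0,0],
)

```text
t: 16.58
eef_pos: [0.5669, 0.1096, 0.0498]
ee_rot: [-3.134, -0.0, -1.506]
force: [5.5, -3.0, -6.0]
width: 0.0296
```

Request:
apply_moves(
  increments=[0,0,0,0,0,0,0,0,0,0,0,0],
)

```text
t: 16.75
eef_pos: [0.5683, 0.1097, 0.0498]
ee_rot: [-3.133, -0.001, -1.506]
force: [6.0, -2.3, -4.9]
width: 0.0299
```

Request:
apply_moves(
  increments=[-0.004,-0.0002,0,0,0.003,0,-0.004,-0.0002,0,0,0,0,-0.002,-0.0001,0,0,0,0,-0.001,0,0,0,0,0,-0.0007,0,0,0,0,0],
)

```text
t: 17.17
eef_pos: [0.5616, 0.1092, 0.0498]
ee_rot: [-3.132, -0.001, -1.505]
force: [5.4, -2.6, -6.0]
width: 0.03
```

```bash
python3 - <<'E'
from h import *
for i in range(3):
    optics.grab_frame('top'); s=arm.get_state();print(s['t'],s['eef_pos'],s['width'],s['force'])
snap('wrist','w8'); snap('top','t8'); snap('scene','s8',(260,180,400,300),5)
g=np.array([np.cos(.062),np.sin(.062)])
def cen(f,kind,box,z,cam='wrist'):
    im=cv2.imread(f);H,S,V=cv2.split(cv2.cvtColor(im,cv2.COLOR_BGR2HSV)); l,t,r,d=box
    m={'r':((H<8)|(H>172))&(S>90),'g':(H>45)&(H<85)&(S>80),'y':(H>20)&(H<36)&(S>100)}[kind]
    p=np.argwhere(m[t:d,l:r])[:,::-1]+[l,t]; c=p.mean(0); P=ray(cam,c,z); print(f,kind,c.round(1),len(p),P.round(4),'along',round(P[:2]@g,4)); return P[:2]@g
a=cen('pics/w8_raw.png','r',(385,205,412,232),.026); b=cen('pics/w8_raw.png','g',(395,140,430,175),.024); print('pointer-green',a-b)
E
```

```text
17.2167 [0.56156952 0.10921421 0.04979866] 0.030164233542644418 [ 5.73477749 -2.74298866 -4.90803044]
17.2667 [0.56159012 0.10919392 0.04978539] 0.029624957387105206 [ 5.20874895 -3.02790571 -5.07587608]
17.3167 [0.56159488 0.10920273 0.04980257] 0.029646565474147735 [ 5.09313514 -3.05596267 -4.65533179]
pics/w8_raw.png r [396.  218.9] 67 [0.5714 0.0564 0.026 ] along 0.5738
pics/w8_raw.png g [415.4 147.4] 237 [0.6205 0.0498 0.024 ] along 0.6224
pointer-green -0.04860111507070808
```

View pics/s8.png

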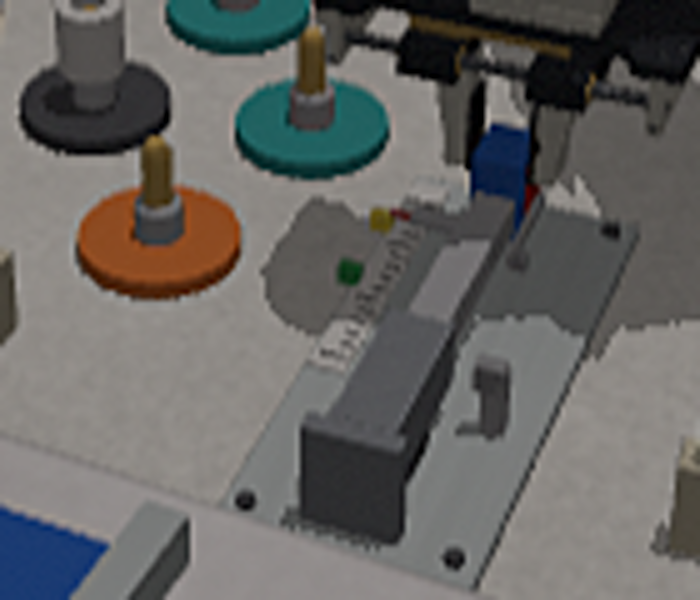

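The scene crop shows the sleeve on the dark pin with steel visible beneath it, so it sits on the step. The red tip at crop (400,214) is beside the yellow clip at (380,220). It's about 1 mm short, so I'll nudge it and cross-check with the scene camera.

Request:
apply_moves(
  increments=[-0.002,-0.0001,0,0,0,0,-0.0008,0,0,0,0,0],
)

```text
t: 17.63
eef_pos: [0.5607, 0.1091, 0.0498]
ee_rot: [-3.131, -0.002, -1.505]
force: [5.6, -2.7, -6.0]
width: 0.0303
```

```bash
python3 - <<'E'
from h import *
for i in range(2):
    optics.grab_frame('top'); s=arm.get_state();print(s['t'],s['eef_pos'],s['width'],s['force'])
snap('wrist','w9'); snap('scene','s9')
g=np.array([np.cos(.062),np.sin(.062)])
def cen(f,kind,box,z,cam='wrist'):
    im=cv2.imread(f);H,S,V=cv2.split(cv2.cvtColor(im,cv2.COLOR_BGR2HSV)); l,t,r,d=box
    m={'r':((H<8)|(H>172))&(S>90),'g':(H>45)&(H<85)&(S>80),'y':(H>20)&(H<36)&(S>100)}[kind]
    p=np.argwhere(m[t:d,l:r])[:,::-1]+[l,t]; c=p.mean(0); P=ray(cam,c,z); print(f,kind,c.round(1),len(p),P.round(4),'along',round(P[:2]@g,4)); return P[:2]@g
a=cen('pics/w9_raw.png','r',(385,205,412,232),.026); b=cen('pics/w9_raw.png','g',(395,140,430,175),.024); print('pointer-green',a-b)
a=cen('pics/s9_raw.png','r',(336,219,345,227),.026,'scene'); b=cen('pics/s9_raw.png','y',(330,218,342,232),.021,'scene');c=cen('pics/s9_raw.png','g',(322,226,336,242),.021,'scene'); print('scene pointer-yellow',a-b,'g-y',c-b)
E
```

```text
17.6833 [0.56074164 0.10913392 0.0497826 ] 0.030327110301080762 [ 5.3220556  -2.43727915 -5.18598129]
17.7333 [0.56074012 0.1091449  0.04979713] 0.029981854114447246 [ 4.75319816 -3.9641905  -5.27921262]
pics/w9_raw.png r [396.5 218.8] 63 [0.5706 0.0561 0.026 ] along 0.573
pics/w9_raw.png g [415.3 146.1] 224 [0.6205 0.0499 0.024 ] along 0.6224
pointer-green -0.049420294115055885
pics/s9_raw.png r [339.8 222.2] 5 [0.5681 0.0537 0.026 ] along 0.5703
pics/s9_raw.png y [335.8 223.5] 18 [0.5721 0.0436 0.021 ] along 0.5737
pics/s9_raw.png g [329.5 234.1] 17 [0.6223 0.0476 0.021 ] along 0.624
scene pointer-yellow -0.003332984739940703 g-y 0.05037480663229532
```

The wrist estimates put the pointer between +0.2 and −0.8 mm of the yellow mark. The scene camera says −3.3 mm, but from a 5-pixel blob at about 2.7 mm per pixel. The arm is still, with the button squeezed, so I'm handing in.

```bash
python3 -c "
from station import arm
print(arm.job_done()); s=arm.get_state(); print(s['t'],s['eef_pos'],s['width'])"
```

```text
the job is handed in; nothing more can be done
None
the job is handed in; nothing more can be done
```

I handed the job in at about 17.7 s with the sleeve on the pin and the gauge held at the yellow clip; no verdict is reported.

- **Sleeve:** The blue-pad sleeve's bore measured about 20 mm, so it is the narrow one. I slid it onto the dark grey gauge pin and let go. The gripper's height at release matched seating on the step to within about 0.5 mm. The later pictures show it upright, with the steel lower pin visible below it.
- **Gauge:** I squeezed the lock button at 27 N (opening about 30–31 mm) and pulled the arm out about 101.5 mm. It was still and held at hand-in.
- **Pointer check:** The wrist camera put the pointer within about 1 mm of the yellow clip (+0.2 to −0.8 mm). The scene camera disagreed at −3.3 mm, still inside the 4 mm limit. That reading came from only five pixels at about 2.7 mm each, so I trusted the wrist camera.
- **Other points:**
  - My first grip on the sleeve crept upward, so I regripped it lower.
  - I did not move the grey-pad sleeve, bystanders or clips.
  - I did not re-measure the grey-pad sleeve or the bystanders at the end.

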